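Sort the parts left at the spot welder

ROBOT

A 7-joint arm with a two-finger parallel gripper is mounted at the origin on the work surface. World frame = base frame: x ahead of the robot, y to its left, z up, the work surface at z = 0. Lengths are in m, angles in rad, forces in N, time in s.
With the tool pointing down it reaches from about 0.425 to 0.925 m from the base axis. Payload 6.8 kg.
Tool frame: the origin (TCP) lies midway between the tips of the shut fingers; the grasp point (between the pads) lies 19 mm behind it; z points along the fingers, y is the line along which they close (so a half turn about z gives the same grasp; the last joint's range is limited). The gripper opens to 85 mm and grips with 20 to 120 N. Pads are 22 mm wide; open, the fingers measure 114 mm over their backs; the gripper's body (76 mm by 85 mm) begins 54 mm behind the grasp point. The pads swing forward as they close: fully open they stand 13 mm farther back than shut.
Start: joints at [1.231, 0.477, 0.022, 1.555, -0.011, 1.109, -0.083], TCP at [0.155, -0.657, 0.231] pointing down, gripper open.
Joint ranges: [-2.96, 2.96], [-0.34, 2.1], [-1.41, 1.46], [0.24, 2.44], [-1.37, 4.51], [0.17, 1.92], [-2.96, 2.96]. Speed limits (rad/s): [2.39, 2.39, 3.14, 3.14, 3.14, 3.14, 3.14].

INTERFACE

Orientations are given as a 3x3 rotation matrix whose columns are the frame's x, y, z axes.
In Python, from rig import state, viewer, job, finder gives the robot as it stands. The module is installed in compiled form; this text tells all that it offers.
- The arm moves only by the tool carry_out, never from a script. Its argument "rows" is one flat list of numbers, 5 for each row, row after row: the finger opening in cm, from 0 to 8.54, then the shift along the tool's x, y, z in cm, then the turn about the tool's z in rad. In form: [grip, dx, dy, dz, turn, grip, dx, dy, dz, turn, ...]. A call has 1 to 20 rows; each row is the pose to reach, as a shift and turn from the pose commanded when the call began, along the tool's axes at that moment; what a row does not reach only later rows make up. A row lasts 1/10 s, in which the tool goes at most 50 mm and 8.59 degrees, less where a joint would pass 70% of its speed; a pose out of reach is approached as far as the arm can. A call with a gripper value outside its range is refused whole. The fingers move at their own pace and stop on an object; the grip force is fixed at half the most. Time passes only in rows, so rows that repeat a pose let the fingers close. It gives the time, the measured TCP pose, the force, the opening and the grip force at its end, in the units of the state.
- state(): the state, without advancing time (a new reading comes with each control period).
- viewer.snapshot(name): name is "scene" or "side" or "wrist"; returns the picture (384x512x3 uint8, blue, green, red); there is no depth.
- viewer.get_calibration(name): a dict with "fx", "fy", "cx", "cy" (pixels), "position" and "orientation" of the camera in the world; the wrist camera has in their place "T_tool_cam" (4x4, takes a point from camera to tool coordinates, whose origin is the TCP and whose axes are the flange's). Camera axes: x right, y down, z forward; pixel columns grow to the right and rows downward; lengths in m; the calibration is good to about 2 mm. A picture is of the moment at which its call begins: read the wrist's pose just before it. get_calibration takes no time and is no camera call.
- job.close_job(): hands the job in; it is judged then, once.
Trained networks look in the newest picture that a camera, given by its name, has taken for a name from the list of things; names that differ only in an ending like _2 or _b are one class to them, and where a whole thing is asked for, a point or a joint stands for the part that bears it (a point fixed in the world has none). Each returns a list of dicts, best first, with "score" (0 to 1); they miss things now and then, are a little off and sometimes report something else, mostly with a low value. They report only what shows in the picture. A call takes as long as a camera call. They do not tell look-alikes from the thing itself.
- finder.recognise(label, camera): "location" ([x, y, z] in m, in the coordinates of the camera as it stood for that picture, good to about 4 mm: the middle of the surface that is visible of it).
- finder.spot_point(label, camera): "location" ([x, y, z] in m, in the coordinates of the camera as it stood for that picture, good to about 4 mm: a listed point, or the origin of a listed thing).
The state is a dict: "t": time; "joints": joint angles; "qvel": joint speeds; "effort": joint torques, N m; "eef_pos": TCP position; "eef_rot": TCP orientation; "contact_force": force on the tool from outside, world axes, zero at the start; "wrist_torque": the same for the moment, N m; "finger_gap": finger opening in m; "finger_force": force on a finger pad.
Only numpy, scipy, OpenCV 4.12 (cv2) and the standard library are available. Lean on these libraries where they do the work, as an engineer would, in place of code of your own. Each camera call takes 0.05 s, during which the arm holds its last target. There are 200 camera calls.

TASK

Sort the parts left on the mat at the spot-welding bench: put the two discs that have a stud welded on into the wide shallow tray beside the mat, lying flat with their studs up, and put the stepped clamp jaw into the deeper, smaller tub on the mat's other side. Leave the plain disc without a stud, the tweezers and the climate display where they are.

Things in the scene. Friction and masses are not known exactly. Their poses are not given: they have to be found in the camera images.
- stud_disc_1: Plain steel disc, 42 mm diameter and 4 mm thick, lying flat, with one round steel stud of 10 mm diameter welded upright on its centre; the stud's top is 38 mm above the underside; 60 g (varies). Origin: centre of the disc's underside; z runs up along the stud. Starts loose on the dark bench mat in front of the robot, origin at bench height 0.
- stud_disc_2: The second studded disc, the same as the first. Plain steel disc, 42 mm diameter and 4 mm thick, lying flat, with one round steel stud of 10 mm diameter welded upright on its centre; the stud's top is 38 mm above the underside; 60 g (varies). Origin: centre of the disc's underside; z runs up along the stud. Starts loose on the dark bench mat in front of the robot, origin at bench height 0.
- jaw: Clamp jaw: a bare steel stepped block 56 mm long (its x) and 30 mm wide (its y), both sides flat and parallel over the whole length. Its higher part, 34 mm long and 26 mm high, is the -x end (x -28 to +6 mm); the lower step at the +x end is 14 mm high with a dark 12 mm screw head on it, whose top is at 20 mm. 250 g (varies). Origin: centre of the underside; z up. Starts loose on the mat, origin at bench height 0, at any yaw up to about 90 degrees either way.
- jaw_middle (a point): Point inside the clamp jaw near its centre of mass: on its centre line, 6 mm from its origin towards the higher end (-x of the jaw), 13 mm above its underside.
- tray: Wide shallow white plastic tray with a grey lining, fixed to the bench on one side of the mat (left or right). Outside 200 mm (its x) by 170 mm (its y), 30 mm high, walls 5 mm thick, with a lip at the rim that stands out 6 mm. Origin: centre of its underside at bench height.
- tray_floor (a point): Centre of the tray's inner floor (top of the lining), 7 mm above the bench; axes as the tray's. The floor is 190 mm (x) by 160 mm (y), flat and empty at the start.
- tub: Smaller, deeper white plastic tub, fixed to the bench on the other side of the mat from the tray. Outside 150 mm (its x) by 130 mm (its y), 55 mm high, walls 4 mm thick, with a lip at the rim that stands out 6 mm. Origin: centre of its underside at bench height.
- tub_floor (a point): Centre of the tub's inner floor, 4 mm above the bench; axes as the tub's. The floor is 142 mm (x) by 122 mm (y), flat and empty at the start.
- plain_disc: Bystander: a loose steel disc, 42 mm diameter and 4 mm thick, with no stud, lying flat on the mat among the parts. Origin: centre of its underside. Stays where it is.
- tweezers: Bystander: loose dark steel tweezers, 120 mm long (along their x), 15 mm wide, 8 mm high, lying crosswise beyond the mat's parts. Origin: middle of the underside. Stay where they are.
- climate: Bystander: loose small white room-climate display with a blank greenish screen leaning back on a grey foot, 100 mm wide and about 90 mm high, standing beyond the mat to the left. Origin: centre of the underside of its foot, roughly. Stays where it is.
Mind the look-alikes: they are no part of the job. What is shaped like the stud_disc_1 but pink is not meant.

How it is judged:
At the end, for the whole second after the job is handed in: Both studded discs lie on the tray's floor inside its walls, studs up within 0.2 rad, underside less than 12 mm above the floor. The clamp jaw is in the tub in any attitude, its middle inside the walls and less than 40 mm above the floor. All at rest, below 0.03 m/s (x of stud_disc_1 in the frame of tray_floor between -0.095 and 0.095 m and y of stud_disc_1 in the frame of tray_floor between -0.08 and 0.08 m and z of stud_disc_1 in the frame of tray_floor between -0.006 and 0.012 m and angle between each of stud_disc_1, stud_disc_2's own z axis and vertical below 0.2 rad and linear speed of each of stud_disc_1, stud_disc_2, jaw below 0.03 m/s and x of stud_disc_2 in the frame of tray_floor between -0.095 and 0.095 m and y of stud_disc_2 in the frame of tray_floor between -0.08 and 0.08 m and z of stud_disc_2 in the frame of tray_floor between -0.006 and 0.012 m and x of jaw_middle in the frame of tub_floor between -0.071 and 0.071 m and y of jaw_middle in the frame of tub_floor between -0.061 and 0.061 m and z of jaw_middle in the frame of tub_floor below 0.04 m); the robot touches nothing.
It fails at once if the plain disc shifted by more than 20 mm (distance of plain_disc from where it was at the start of the episode above 0.02 m).
It fails at once if the tweezers shifted by more than 20 mm (distance of tweezers from where it was at the start of the episode above 0.02 m).
It fails at once if the climate display shifted by more than 20 mm (distance of climate from where it was at the start of the episode above 0.02 m).
It also fails if it takes over 64 s, if anything falls off the work surface, if the arm or the gripper's body presses on something with over 40 N, if the wrist force passes 120 N, or if a joint passes its speed limit or range.

## Working session

There is one attempt and no reset: what is moved stays moved. The work goes in short steps, Python scripts to look and compute and a tool call to move; the robot and the scene stay as the last step left them, time stands still between calls to the robot, and variables do not carry over. Pictures are saved under pics/ and viewed, at most 10 in all, crops included, and the job is handed in when it is done.

Besides the shell and the picture viewer there is one more tool, called after ">>>" as a command line: name --argument value ..., lists and objects as JSON in quotes. carry_out: Moves the arm, as the interface text tells. Its arguments: {"type":"object","properties":{"rows":{"type":"array"}},"required":["rows"]}

```bash
mkdir -p pics; cat > h.py <<'E'
import numpy as np, cv2
from rig import state, viewer, job, finder
def cam(name):
    c=viewer.get_calibration(name); K=(c["fx"],c["fy"],c["cx"],c["cy"])
    if name=="wrist":
        s=state(); T=np.eye(4); T[:3,:3]=s["eef_rot"]; T[:3,3]=s["eef_pos"]; T=T@np.array(c["T_tool_cam"])
    else:
        T=np.eye(4); T[:3,:3]=c["orientation"]; T[:3,3]=c["position"]
    return K,T
def ray(K,T,u,v):
    d=T[:3,:3]@np.array([(u-K[2])/K[0],(v-K[3])/K[1],1]); return T[:3,3],d/np.linalg.norm(d)
def onplane(K,T,u,v,z):
    p,d=ray(K,T,u,v); return p+d*(z-p[2])/d[2]
def proj(K,T,P):
    q=T[:3,:3].T@(np.array(P)-T[:3,3]); return K[0]*q[0]/q[2]+K[2],K[1]*q[1]/q[2]+K[3]
def meet(a,b):
    (p,d),(q,e)=a,b; s=np.linalg.lstsq(np.c_[d,-e],q-p,rcond=None)[0]
    x,y=p+d*s[0],q+e*s[1]; return (x+y)/2,np.linalg.norm(x-y)
E
python3 - <<'E'
from h import *
np.set_printoptions(precision=3,suppress=True)
s=state(); print(s["t"],s["eef_pos"]); print(s["eef_rot"])
for c in("scene","side"):
    K,T=cam(c); print(c,K,T)
    cv2.imwrite(f"pics/{c}0.png",viewer.snapshot(c))
    for l in("stud_disc_1","jaw","tray","tub","plain_disc","tweezers"):
        for f in("recognise","spot_point"):
            for r in getattr(finder,f)(l,c)[:4]:
                P=T[:3,:3]@np.array(r["location"])+T[:3,3]
                print(l,f[:3],round(r["score"],2),P,np.array(proj(K,T,P)).round())
print(viewer.get_calibration("wrist")["T_tool_cam"],state()["t"])
E
```

```text
0.0 [ 0.155 -0.656  0.23 ]
[[ 0.973  0.23  -0.001]
 [ 0.23  -0.973  0.002]
 [-0.    -0.002 -1.   ]]
scene (405.446790553424, 405.446790553424, 254.50032296086928, 194.85820892594646) [[-0.215  0.639 -0.738  1.353]
 [ 0.976  0.129 -0.173  0.188]
 [-0.016 -0.758 -0.652  0.702]
 [ 0.     0.     0.     1.   ]]
stud_disc_1 rec 0.72 [0.535 0.032 0.006] [267. 189.]
stud_disc_1 rec 0.54 [0.675 0.039 0.002] [259. 227.]
stud_disc_1 rec 0.44 [0.607 0.085 0.004] [283. 210.]
stud_disc_1 spo 0.74 [ 0.53   0.03  -0.001] [267. 190.]
stud_disc_1 spo 0.73 [0.602 0.085 0.002] [283. 210.]
stud_disc_1 spo 0.48 [ 0.47  -0.086 -0.   ] [231. 171.]
stud_disc_1 spo 0.45 [0.668 0.036 0.002] [259. 225.]
jaw rec 0.78 [ 0.63  -0.065  0.018] [223. 204.]
jaw spo 0.68 [ 0.532  0.281 -0.001] [362. 203.]
jaw spo 0.59 [ 0.623 -0.065 -0.005] [224. 209.]
tray rec 0.84 [0.534 0.285 0.01 ] [365. 200.]
tray spo 0.84 [0.529 0.28  0.002] [362. 201.]
tub rec 0.82 [ 0.48  -0.318  0.028] [152. 156.]
tub rec 0.68 [0.535 0.287 0.009] [365. 201.]
tub spo 0.93 [ 0.49 -0.31 -0.  ] [155. 166.]
tub spo 0.39 [0.531 0.283 0.001] [363. 20
[... 1037 characters left out ...]
6. 298.]
tray rec 0.34 [ 0.488 -0.255  0.029] [324. 152.]
tray spo 0.74 [ 0.527  0.281 -0.004] [285. 299.]
tub rec 0.59 [ 0.488 -0.256  0.027] [324. 153.]
tub rec 0.26 [ 0.617 -0.056  0.013] [264. 190.]
tub spo 0.75 [ 0.494 -0.313 -0.   ] [322. 152.]
plain_disc rec 0.56 [ 0.455  0.083 -0.   ] [331. 236.]
plain_disc rec 0.55 [0.527 0.291 0.007] [284. 298.]
plain_disc spo 0.51 [ 0.456  0.081 -0.004] [330. 237.]
tweezers rec 0.75 [ 0.764 -0.007  0.004] [198. 199.]
tweezers spo 0.66 [ 0.763 -0.014 -0.005] [200. 201.]
tweezers spo 0.26 [ 0.467 -0.087 -0.005] [328. 196.]
[[ 0.    -0.946 -0.324  0.082]
 [ 1.     0.    -0.    -0.   ]
 [ 0.    -0.324  0.946 -0.142]
 [ 0.     0.     0.     1.   ]] 1.3
```

```bash
python3 - <<'E'
import cv2,numpy as np
a=cv2.imread("pics/scene0.png"); b=cv2.imread("pics/side0.png")
cv2.imwrite("pics/c1.png",cv2.resize(a[140:290,110:420],None,fx=2.5,fy=2.5,interpolation=2))
cv2.imwrite("pics/c2.png",cv2.resize(b[120:290,150:410],None,fx=3,fy=3,interpolation=2))
E
```

```text
(no output)
```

View pics/c1.png

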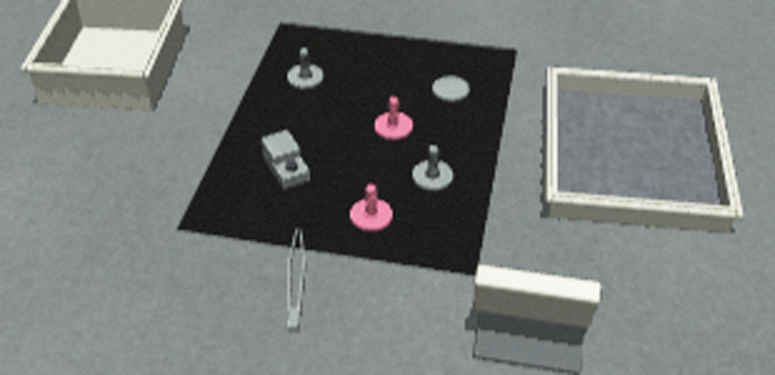

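View pics/c2.png

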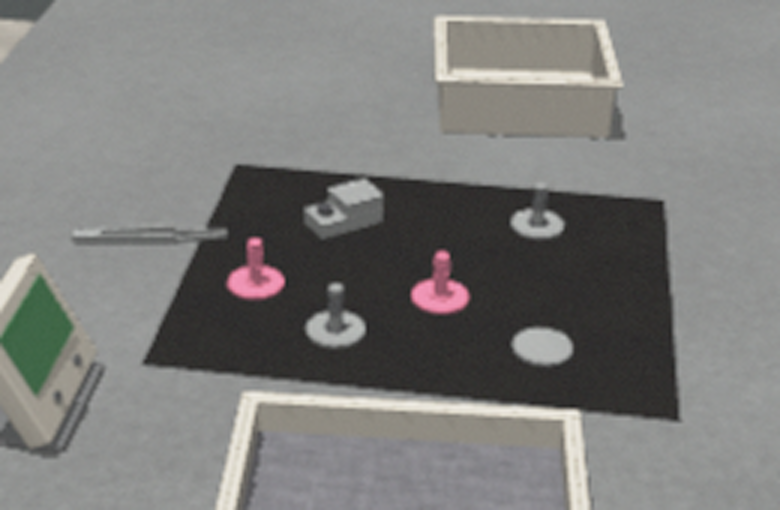

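The steel studded discs are at scene px (231,171) and (283,210). The pink look-alikes are at (267,190) and (259,226), and the plain disc at (290,176). The jaw is at (224,205), with its low screw end towards +x. I choose the two steel ones.

```bash
python3 - <<'E'
from h import *
np.set_printoptions(precision=3,suppress=True)
S=cam("scene"); D=cam("side")
c1=lambda u,v:ray(*S,u/2.5+110-.3,v/2.5+140-.3)
c2=lambda u,v:ray(*D,u/3+150-.3,v/3+120-.3)
p=lambda n,a,b:print(n,*meet(c1(*a),c2(*b)))
p("A top",(304,50),(541,187)); p("B top",(433,148),(336,286))
p("A disc",(305,75),(538,223)); p("B disc",(433,174),(336,328))
p("jaw low end near corner (side left bottom / )",(289,187),(318,237)) 
p("tray inner/outer rim corner far-left",(550,69),(580,412))
p("tray rim near-left",(548,208),(247,397))
p("climate top L",(478,270),(97,350)); 
f=lambda c,u,v,z:onplane(*c,u,v,z)
for uv in((318,237),(383,219),(304,214)): print("jaw side",f(D,uv[0]/3+150,uv[1]/3+120,0 if uv[1]>215 else .014))
for n,uv,z in(("tray fl",(550,69),.03),("fr",(715,80),.03),("nr",(740,215),.03),("nl",(546,208),.03),("tub nl",(35,72),.055),("tub nr",(155,75),.055)): print(n,f(S,uv[0]/2.5+110,uv[1]/2.5+140,z))
for uv in((480,280),(600,290),(475,360),(580,372)): print("clim",f(S,uv[0]/2.5+110,uv[1]/2.5+140,.09 if uv[1]<300 else 0))
s=state();R=s["eef_rot"]
print("to above A", R.T@(np.array([.50,-.075,.23])-s["eef_pos"]))
E
```

```text
A top [ 0.465 -0.085  0.035] 0.0026482943326830853
B top [0.6   0.083 0.036] 0.0005458776468553247
A disc [ 0.465 -0.086  0.001] 0.0009681902428338356
B disc [0.6   0.084 0.001] 0.00016867452329836358
jaw low end near corner (side left bottom / ) [ 0.637 -0.058 -0.012] 0.003073005497750698
tray inner/outer rim corner far-left [0.431 0.186 0.027] 0.0027194860599943386
tray rim near-left [0.641 0.2   0.02 ] 0.007055569266575371
climate top L [0.746 0.153 0.02 ] 0.016672802333077462
jaw side [ 0.633 -0.035  0.   ]
jaw side [ 0.587 -0.071  0.   ]
jaw side [ 0.646 -0.044  0.014]
tray fl [0.439 0.188 0.03 ]
fr [0.424 0.363 0.03 ]
nr [0.631 0.377 0.03 ]
nl [0.657 0.201 0.03 ]
tub nl [ 0.585 -0.349  0.055]
tub nr [ 0.565 -0.22   0.055]
clim [0.811 0.155 0.09 ]
clim [0.803 0.248 0.09 ]
clim [0.821 0.157 0.   ]
clim [0.815 0.245 0.   ]
to above A [ 0.469 -0.487  0.001]
```

>>> carry_out --rows '[8.5,3.5,-3.5,0,0,8.5,7,-7,0,0,8.5,10.5,-10.5,0,-0.1,8.5,14,-14,0,-0.2,8.5,17.5,-17.5,0,-0.3,8.5,21,-21,0,-0.43,8.5,24.5,-24.5,0,-0.43,8.5,28,-28,0,-0.43,8.5,31.5,-31.5,0,-0.43,8.5,35,-35,0,-0.43,8.5,38.5,-38.5,0,-0.43,8.5,42,-42,0,-0.43,8.5,45.5,-45.5,0,-0.43,8.5,49,-49,0,-0.43,8.5,52,-52,0,-0.43,8.5,52,-52,0,-0.43,8.5,52,-52,0,-0.43]'

```text
t: 3.0
eef_pos: [0.5419, -0.0306, 0.2312]
eef_rot: [[0.787, 0.616, -0.0], [0.616, -0.787, 0.0], [-0.0, -0.0, -1.0]]
contact_force: [-0.4, -1.5, 0.8]
finger_gap: 0.0851
finger_force: 0.0
```

```bash
cat > look.py <<'E'
from h import *
import sys
np.set_printoptions(precision=3,suppress=True)
K,T=cam("wrist"); s=state(); R=s["eef_rot"]
print(s["t"],s["eef_pos"],"yaw",np.degrees(np.arctan2(R[1,0],R[0,0])),s["joints"])
im=viewer.snapshot("wrist"); n=sys.argv[1]; cv2.imwrite(f"pics/{n}.png",im); np.savez(f"pics/{n}.npz",K=K,T=T)
for l in sys.argv[2:]:
    for f in("spot_point",):
        for r in getattr(finder,f)(l,"wrist")[:4]:
            P=T[:3,:3]@np.array(r["location"])+T[:3,3]; print(l,f[:3],round(r["score"],2),P,np.array(proj(K,T,P)).round())
E
python3 look.py w1 stud_disc_1 jaw
```

```text
3.0 [ 0.542 -0.031  0.231] yaw 38.04946852419181 [ 0.318  0.296 -0.454  1.848  0.15   1.031 -1.103]
stud_disc_1 spo 0.92 [0.598 0.082 0.003] [206.  49.]
stud_disc_1 spo 0.89 [ 0.465 -0.091 -0.   ] [256. 225.]
stud_disc_1 spo 0.89 [0.669 0.036 0.004] [280.  22.]
jaw spo 0.58 [ 0.621 -0.065 -0.001] [320. 117.]
```

View pics/w1.png

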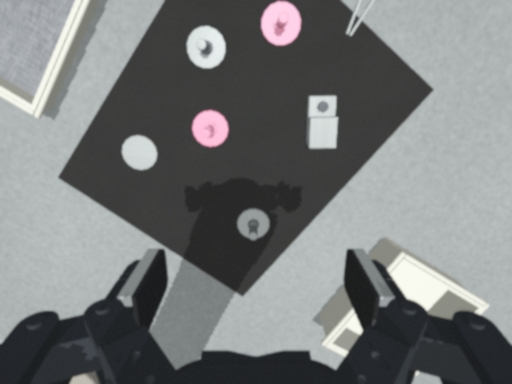

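```bash
python3 - <<'E'
from h import *
np.set_printoptions(precision=4,suppress=True)
d=np.load("pics/w1.npz");K,T=d["K"],d["T"]
for n,u,v,z in(("jawhigh",322.5,133,.026),("jl",308,117,.026),("jr",338,117,.026),("jl2",307,149,.026),("jr2",338.5,149,.026),("screw",322.5,106,.02),("A",253.5,224,.004),("B",206,47,.004),("pink",210.5,128.5,.004)): print(n,onplane(K,T,u,v,z))
im=cv2.imread("pics/w1.png"); g=cv2.cvtColor(im,cv2.COLOR_BGR2GRAY)
m=np.zeros_like(g); m[85:160,295:350]=(g[85:160,295:350]>90)*255
c=max(cv2.findContours(m,0,2)[0],key=cv2.contourArea); print(cv2.minAreaRect(c))
J=onplane(K,T,322.5,133,.026); s=state();print("to jaw",s["eef_rot"].T@(J-s["eef_pos"]))
E
```

```text
jawhigh [ 0.6086 -0.0719  0.026 ]
jl [ 0.6118 -0.0478  0.026 ]
jr [ 0.6319 -0.0735  0.026 ]
jl2 [ 0.5844 -0.0702  0.026 ]
jr2 [ 0.6063 -0.0981  0.026 ]
screw [ 0.6306 -0.0537  0.02  ]
A [ 0.4656 -0.0864  0.004 ]
B [0.6001 0.0837 0.004 ]
pink [0.5317 0.0291 0.004 ]
((322.5, 121.5), (31.0, 55.0), 0.0)
to jaw [0.0299 0.0718 0.2052]
```

>>> carry_out --rows '[6.5,1.6,3.6,3,0,6.5,3.3,7.2,7,0,6.5,3.3,7.2,11.5,0,6.5,3.3,7.2,16,0,6.5,3.3,7.2,19.5,0,6.5,3.3,7.2,21.5,0,6.5,3.3,7.2,22.7,0,6.5,3.3,7.2,22.7,0,2,3.3,7.2,22.7,0,2,3.3,7.2,22.7,0,2,3.3,7.2,22.7,0,2,3.3,7.2,22.7,0,2,3.3,7.2,22.7,0,2,3.3,7.2,22.7,0,2,3.3,7.2,22.7,0,2,3.3,7.2,22.7,0]'

```text
t: 4.75
eef_pos: [0.6134, -0.0682, 0.0062]
eef_rot: [[0.789, 0.614, 0.003], [0.614, -0.789, -0.001], [0.002, 0.002, -1.0]]
contact_force: [0.1, 0.2, 6.1]
finger_gap: 0.0287
finger_force: 60.9
```

>>> carry_out --rows '[2,0,0,-3,0,2,0,0,-7,0,2,0,0,-11,0,2,-3,1.5,-13,0,2,-7,3.4,-13,0,2,-11,5.3,-13,0,2,-15,7.2,-13,0,2,-19,9.1,-13,0,2,-22.5,10.8,-13,0,2,-24.5,11.8,-13,0,2,-24.5,11.8,-13,0,2,-24.5,11.8,-13,0]'

```text
t: 5.95
eef_pos: [0.491, -0.3116, 0.1345]
eef_rot: [[0.79, 0.614, 0.0], [0.614, -0.79, 0.0], [0.0, 0.0, -1.0]]
contact_force: [0.7, -0.1, -1.9]
finger_gap: 0.0288
finger_force: 60.0
```

```bash
python3 look.py w2 tub jaw
```

```text
5.95 [ 0.491 -0.312  0.135] yaw 37.8527968726134 [ 0.74   0.46  -0.363  1.852  0.208  0.866 -0.634]
tub spo 0.73 [ 0.489 -0.312  0.001] [255. 177.]
jaw spo 0.94 [ 0.498 -0.307  0.128] [257. 229.]
```

View pics/w2.png

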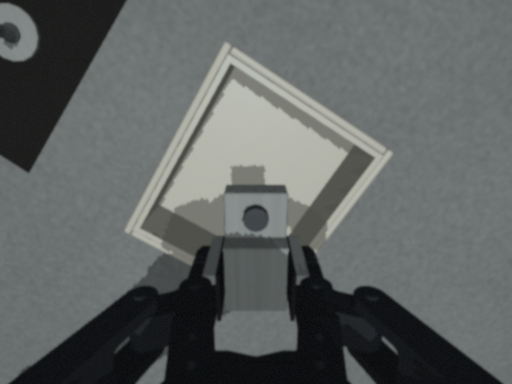

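The jaw is held above the tub (tub centre about px (255,177), jaw at (256,240)), so I'll lower it and release.

>>> carry_out --rows '[2,0,0,4,0,2,0,0,8,0,2,0,0,11,0,2,0,0,12,0,2,0,0,12,0,4.8,0,0,12,0,4.8,0,0,12,0,4.8,0,0,12,0,4.8,0,0,10,0,4.8,0,0,6,0,4.8,0,0,2,0,4.8,0,0,-2,0,4.8,0,0,-2,0]'

```text
t: 7.4
eef_pos: [0.495, -0.3134, 0.1613]
eef_rot: [[0.789, 0.614, 0.01], [0.614, -0.789, -0.006], [0.004, 0.011, -1.0]]
contact_force: [0.2, -0.8, 0.6]
finger_gap: 0.0479
finger_force: 0.0
```

```bash
python3 look.py w3 tub jaw; python3 - <<'E'
from h import *
s=state(); print(s["eef_rot"].T@(np.array([.4656,-.0864,.009])-s["eef_pos"])*100)
E
```

```text
7.4 [ 0.495 -0.313  0.161] yaw 37.894369646444474 [ 0.75   0.429 -0.375  1.83   0.197  0.907 -0.623]
jaw spo 0.96 [ 0.5   -0.31   0.005] [254. 163.]
[ 11.83799159 -19.36024205  14.55662078]
```

>>> carry_out --rows '[4.8,2.4,-3.8,0,0,4.8,4.8,-7.8,0,0,4.8,7.2,-11.8,0,0,4.8,9.6,-15.7,2,0,4.8,11.2,-18.3,5,0,4.8,11.8,-19.4,7,0,4.8,11.8,-19.4,7,0,4.8,11.8,-19.4,7,0]'

```text
t: 8.35
eef_pos: [0.4646, -0.0864, 0.0838]
eef_rot: [[0.789, 0.615, -0.002], [0.615, -0.789, 0.0], [-0.002, -0.001, -1.0]]
contact_force: [0.1, 0.0, -0.2]
finger_gap: 0.0478
finger_force: 0.0
```

```bash
python3 look.py w4 stud_disc_1
```

```text
8.35 [ 0.465 -0.086  0.084] yaw 37.926715830149206 [ 0.418  0.396 -0.436  2.129  0.265  0.67  -1.106]
stud_disc_1 spo 0.85 [0.528 0.026 0.001] [179.  19.]
stud_disc_1 spo 0.67 [ 0.466 -0.089 -0.002] [260. 194.]
```

View pics/w4.png

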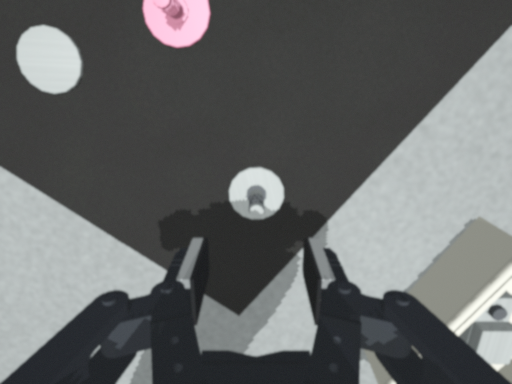

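The steel stud disc is centred between the fingers (disc px (256,194), stud (257,205)). Next I descend and grip.

>>> carry_out --rows '[4.8,0,0,3,0,4.8,0,0,5.5,0,4.8,0,0,7,0,4.8,0,0,7.4,0,4.8,0,0,7.4,0,0.2,0,0,7.4,0,0.2,0,0,7.4,0,0.2,0,0,7.4,0,0.2,0,0,7.4,0,0.2,0,0,7.4,0,0.2,0,0,7.4,0,0.2,0,0,7.4,0]'

```text
t: 9.65
eef_pos: [0.4659, -0.0863, 0.0113]
eef_rot: [[0.789, 0.614, 0.002], [0.614, -0.789, -0.001], [0.001, 0.002, -1.0]]
contact_force: [-0.6, -0.1, 5.3]
finger_gap: 0.0079
finger_force: 58.6
```

>>> carry_out --rows '[0.2,0,0,-2.5,0,0.2,0,0,-6,0,0.2,1,-1.2,-9,0,0.2,3.4,-3.9,-10,0,0.2,6,-6.9,-10,0,0.2,8.6,-9.9,-10,0,0.2,11.2,-12.9,-10,0,0.2,13.8,-15.9,-10,0,0.2,16.4,-18.9,-10,0,0.2,19,-21.9,-10,0,0.2,21.5,-24.8,-10,0,0.2,23.2,-26.8,-10,0,0.2,23.8,-27.5,-10,0,0.2,23.8,-27.5,-10,0,0.2,23.8,-27.5,-10,0]'

```text
t: 11.15
eef_pos: [0.484, 0.2753, 0.1101]
eef_rot: [[0.79, 0.613, -0.0], [0.613, -0.79, -0.002], [-0.001, 0.001, -1.0]]
contact_force: [0.0, -0.3, 0.0]
finger_gap: 0.0081
finger_force: 58.6
```

```bash
python3 look.py w5 tray_floor stud_disc_1
```

```text
11.15 [0.484 0.275 0.11 ] yaw 37.83755130995097 [-0.222  0.485 -0.519  1.918  0.322  0.822 -1.824]
stud_disc_1 spo 0.84 [0.6   0.081 0.002] [515. 214.]
stud_disc_1 spo 0.69 [0.485 0.271 0.101] [264. 244.]
stud_disc_1 spo 0.66 [0.533 0.03  0.004] [491. 295.]
```

View pics/w5.png

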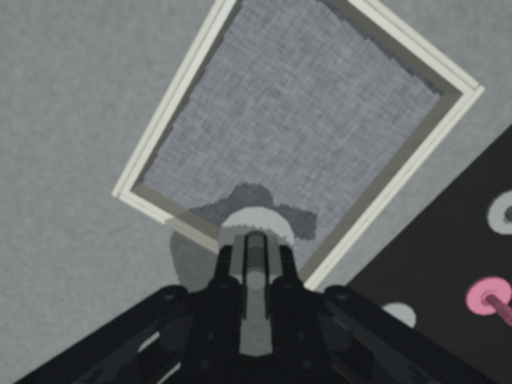

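Disc held level over the tray floor (disc px (257,225)), clear of the walls.

>>> carry_out --rows '[0.2,0,0,3.5,0,0.2,0,0,6,0,0.2,0,0,8,0,0.2,0,0,8.8,0,0.2,0,0,9.1,0,0.2,0,0,9.1,0,3,0,0,9.1,0,3,0,0,9.1,0,3,0,0,9.1,0,3,0,0,9.1,0,3,0,0,8,0,3,0,0,5,0,3,0,0,1,0,3,0,0,-3,0,3,0,0,-3,0,3,0,0,-3,0]'

```text
t: 12.9
eef_pos: [0.4845, 0.2775, 0.1419]
eef_rot: [[0.789, 0.614, 0.003], [0.614, -0.789, 0.001], [0.003, 0.001, -1.0]]
contact_force: [-0.1, -0.6, -0.5]
finger_gap: 0.0301
finger_force: 0.0
```

```bash
python3 look.py w6 stud_disc_1;python3 - <<'E'
from h import *
s=state(); print(s["eef_rot"].T@(np.array([.600,.0838,.009])-s["eef_pos"])*100)
E
```

```text
12.9 [0.485 0.277 0.142] yaw 37.908348405969264 [-0.204  0.444 -0.542  1.894  0.293  0.879 -1.801]
stud_disc_1 spo 0.86 [0.603 0.085 0.003] [490. 198.]
stud_disc_1 spo 0.75 [0.486 0.276 0.006] [258. 175.]
stud_disc_1 spo 0.7 [0.528 0.03  0.004] [467. 282.]
stud_disc_1 spo 0.62 [ 0.526  0.278 -0.002] [284. 137.]
[-2.62274351 22.37438265 13.08275267]
```

View pics/w6.png

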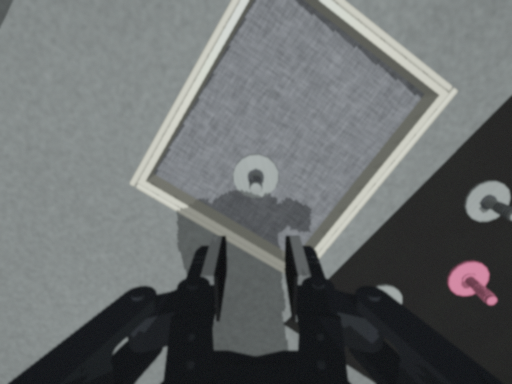

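Disc 1 stands upright in the tray (px (256,176)). Now the second disc.

>>> carry_out --rows '[4.8,-0.4,3.5,0,0,4.8,-0.9,7.5,0,0,4.8,-1.4,11.5,0,0,4.8,-1.8,15.5,0,0,4.8,-2.3,19.5,1,0,4.8,-2.6,21.8,4,0,4.8,-2.6,22.4,5.7,0,4.8,-2.6,22.4,5.7,0,4.8,-2.6,22.4,5.7,0]'

```text
t: 13.9
eef_pos: [0.5998, 0.0865, 0.0828]
eef_rot: [[0.787, 0.616, -0.002], [0.616, -0.787, 0.001], [-0.001, -0.002, -1.0]]
contact_force: [-0.2, 0.2, 0.8]
finger_gap: 0.0478
finger_force: 0.0
```

```bash
python3 look.py w7 stud_disc_1; python3 - <<'E'
from h import *
K,T=cam("wrist"); g=cv2.imread("pics/w7.png"); p=proj(K,T,[.600,.0838,.004]); print(p)
m=cv2.inRange(g,(150,150,150),(255,255,255)); m[:,:190]=0; m[:,330:]=0; m[:150]=0; m[228:]=0
x,y,w,h=cv2.boundingRect(m); print(x,y,w,h, onplane(K,T,x+w/2,y+h/2,.004))
E
```

```text
13.9 [0.6   0.087 0.083] yaw 38.05115013252566 [ 0.095  0.581 -0.456  1.818  0.334  0.821 -1.433]
stud_disc_1 spo 0.95 [0.531 0.028 0.001] [260. 293.]
stud_disc_1 spo 0.9 [ 0.667  0.037 -0.   ] [365. 167.]
stud_disc_1 spo 0.87 [0.599 0.083 0.006] [260. 200.]
(np.float64(258.79689782678605), np.float64(198.6685994346528))
190 150 97 71 [0.59889465 0.10231343 0.004     ]
```

View pics/w7.png

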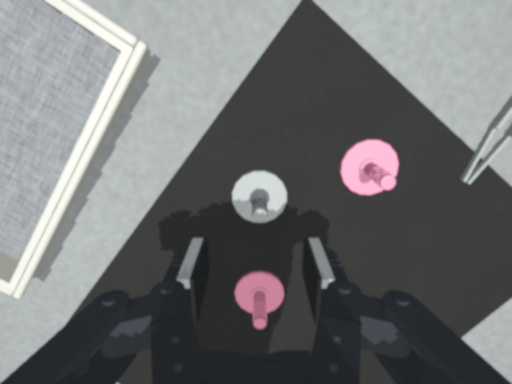

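The second steel disc is at px (259,197), 2 mm off. I'll correct and grip.

>>> carry_out --rows '[4.8,-0.1,0.2,3,0,4.8,-0.1,0.2,5.5,0,4.8,-0.1,0.2,7,0,4.8,-0.1,0.2,7.3,0,4.8,-0.1,0.2,7.3,0,0.2,-0.1,0.2,7.3,0,0.2,-0.1,0.2,7.3,0,0.2,-0.1,0.2,7.3,0,0.2,-0.1,0.2,7.3,0,0.2,-0.1,0.2,7.3,0,0.2,-0.1,0.2,7.3,0,0.2,-0.1,0.2,7.3,0]'

```text
t: 15.2
eef_pos: [0.6023, 0.0824, 0.0115]
eef_rot: [[0.789, 0.614, 0.002], [0.614, -0.789, 0.0], [0.002, 0.001, -1.0]]
contact_force: [-0.1, -0.5, 6.2]
finger_gap: 0.0078
finger_force: 58.6
```

>>> carry_out --rows '[0.2,0,0,-2.5,0,0.2,0,0,-6,0,0.2,0.6,-1.2,-9,0,0.2,2,-3.7,-10,0,0.2,3.6,-6.7,-10,0,0.2,5.2,-9.7,-10,0,0.2,6.8,-12.7,-10,0,0.2,8.4,-15.7,-10,0,0.2,9.5,-17.6,-10,0,0.2,9.8,-18.2,-10,0,0.2,9.8,-18.2,-10,0,0.2,9.8,-18.2,-10,0]'

```text
t: 16.4
eef_pos: [0.5675, 0.284, 0.1101]
eef_rot: [[0.79, 0.613, 0.0], [0.613, -0.79, -0.002], [-0.001, 0.001, -1.0]]
contact_force: [0.6, -0.0, -1.6]
finger_gap: 0.0079
finger_force: 58.5
```

```bash
python3 look.py w8 stud_disc_1 tray
```

```text
16.4 [0.568 0.284 0.11 ] yaw 37.816519883733335 [-0.215  0.589 -0.481  1.731  0.335  0.905 -1.747]
stud_disc_1 spo 0.89 [0.568 0.28  0.102] [263. 245.]
stud_disc_1 spo 0.62 [0.483 0.273 0.005] [209. 261.]
stud_disc_1 spo 0.48 [0.53  0.029 0.002] [429. 354.]
tray spo 0.59 [ 0.528  0.28  -0.004] [232. 217.]
tray spo 0.58 [0.572 0.282 0.098] [265. 235.]
```

View pics/w8.png

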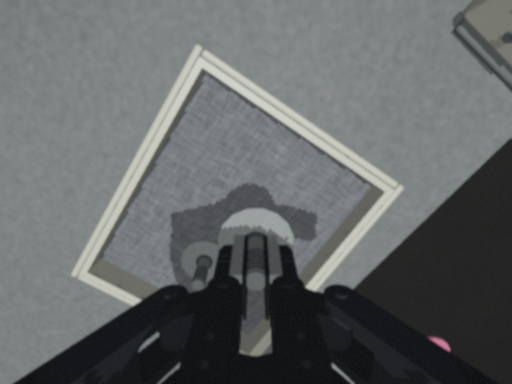

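Disc 2 is over the tray floor at px (257,225), clear of disc 1 at (203,262). Now I place it.

>>> carry_out --rows '[0.2,0,0,3.5,0,0.2,0,0,6,0,0.2,0,0,8,0,0.2,0,0,8.8,0,0.2,0,0,9.1,0,0.2,0,0,9.1,0,3,0,0,9.1,0,3,0,0,9.1,0,3,0,0,9.1,0,3,0,0,9.1,0,3,0,0,8,0,3,0,0,5,0,3,0,0,1,0,3,0,0,-3,0,3,0,0,-6,0,3,0,0,-8,0,3,0,0,-8,0,3,0,0,-8,0]'

```text
t: 18.35
eef_pos: [0.5669, 0.286, 0.1908]
eef_rot: [[0.789, 0.615, 0.001], [0.615, -0.789, 0.0], [0.001, 0.0, -1.0]]
contact_force: [-1.0, -0.7, -0.1]
finger_gap: 0.0298
finger_force: 0.0
```

```bash
python3 look.py w9 stud_disc_1; python3 - <<'E'
from h import *
np.set_printoptions(precision=3,suppress=True)
for c in("scene","side"):
    K,T=cam(c); im=viewer.snapshot(c); cv2.imwrite(f"pics/{c}9.png",im)
    for l in("jaw","stud_disc_1","plain_disc","tweezers"):
        for r in finder.spot_point(l,c)[:4]: print(c,l,round(r["score"],2),T[:3,:3]@np.array(r["location"])+T[:3,3])
a=cv2.resize(cv2.imread("pics/w9.png"),(400,300)); b=cv2.resize(cv2.imread("pics/scene9.png"),(400,300))
cv2.imwrite("pics/end.png",np.hstack([a,b]))
E
```

```text
18.35 [0.567 0.286 0.191] yaw 37.91635877040505 [-0.19   0.501 -0.516  1.669  0.278  1.045 -1.703]
stud_disc_1 spo 0.69 [0.486 0.278 0.006] [218. 220.]
stud_disc_1 spo 0.63 [0.567 0.284 0.009] [258. 163.]
stud_disc_1 spo 0.62 [0.668 0.037 0.005] [480. 223.]
stud_disc_1 spo 0.58 [0.53  0.031 0.002] [396. 302.]
scene jaw 0.72 [ 0.501 -0.312  0.001]
scene stud_disc_1 0.6 [ 0.532  0.029 -0.001]
scene stud_disc_1 0.56 [0.569 0.282 0.004]
scene stud_disc_1 0.48 [ 0.669  0.036 -0.002]
scene stud_disc_1 0.44 [0.488 0.277 0.009]
scene plain_disc 0.73 [0.533 0.28  0.   ]
scene plain_disc 0.66 [ 0.458  0.079 -0.001]
scene tweezers 0.49 [ 0.764 -0.016  0.002]
side jaw 0.45 [ 0.495 -0.307  0.002]
side jaw 0.26 [ 0.456  0.082 -0.005]
side stud_disc_1 0.84 [0.485 0.278 0.001]
side stud_disc_1 0.55 [0.567 0.284 0.011]
side stud_disc_1 0.47 [0.533 0.033 0.   ]
side stud_disc_1 0.47 [ 0.673  0.037 -0.001]
side plain_disc 0.72 [ 0.455  0.083 -0.   ]
side tweezers 0.66 [ 0.767 -0.011 -0.004]
```

View pics/end.png

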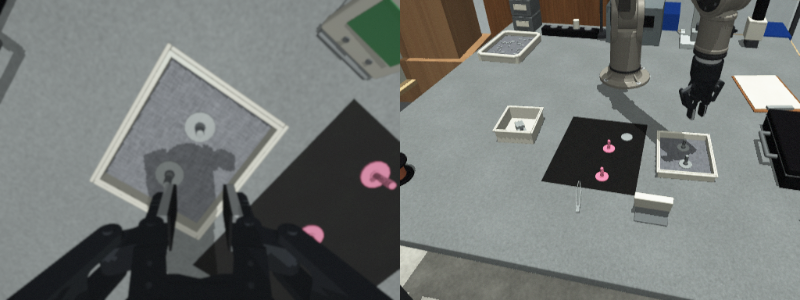

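Both discs stand upright in the tray (wrist half, px (200,127) and (168,177)), the jaw is in the tub (scene half, (520,125)), and the bystanders have not moved.

```bash
python3 -c "
from rig import job
print(job.close_job())"
```

```text
the job is handed in; nothing more can be done
None
```

The job is handed in at about 18 s of the 64 s: both steel studded discs stand upright on the tray floor, the clamp jaw is in the tub, and the camera checks showed the plain disc and tweezers within a few millimetres of their starting places and the climate display looking undisturbed; no pass or fail came back from the judging.

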